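Move the spices into the new rack, keeping their order

TASK

The old holder made of four dark wooden blocks is being retired: move the three spice jars and the shaker from it into the new light-wood rack, one to a place, in the same left-to-right order as they stood in the old holder, so that the cook still finds each one by habit. Stand every one upright on the rack's floor, set down rather than dropped, and leave the pepper mill standing where it is.

Things in the scene. Friction and masses are not known exactly. Their poses are not given: they have to be found in the camera images.
- jar_red: Spice jar with a red cap, 106 mm tall; round body 42 mm wide, cap (top 21 mm) 45 mm wide. Loose, upright, origin at the centre of its underside, z up; about 0.1 kg. At the start it stands in its bore of the old holder, underside 13 mm above the table.
- jar_yellow: Spice jar with a yellow cap (a blue disc on its top), 96 mm tall; body about 41 mm wide, cap (top 20 mm) 42 mm wide. Loose, upright, origin at the centre of its underside, z up; about 0.1 kg. At the start it stands in its bore of the old holder, underside 13 mm above the table.
- jar_dark: Spice jar with a dark brown cap (a green disc on its top) and a green label, 105 mm tall; round body 42 mm wide, cap (top 20 mm) 44 mm wide. Loose, upright, origin at the centre of its underside, z up; about 0.1 kg. At the start it stands in its bore of the old holder, underside 13 mm above the table.
- shaker: Glass salt shaker with a grey domed top, 90 mm tall; body 44 mm wide at most, dome (top 22 mm) 34 mm wide. Loose, upright, origin at the centre of its underside, z up; about 0.1 kg. At the start it stands in its bore of the old holder, underside 13 mm above the table.
- block_red: Fixed dark wooden block, 65 x 63 x 36 mm, of the old holder; the red-capped jar stands in its bore (53 mm wide, 28 mm deep, floor 8 mm above the origin) at the start. Origin: centre of its underside, 5 mm above the table; +y points left along the row. The four blocks stand 66 mm apart, in any order, in a 272 mm aluminium channel with lips 16 mm high.
- block_yellow: Fixed dark wooden block, 65 x 63 x 36 mm, of the old holder; the yellow-capped jar stands in its bore (53 mm wide, 28 mm deep, floor 8 mm above the origin) at the start. Origin: centre of its underside, 5 mm above the table; +y points left along the row. The four blocks stand 66 mm apart, in any order, in a 272 mm aluminium channel with lips 16 mm high.
- block_dark: Fixed dark wooden block, 65 x 63 x 36 mm, of the old holder; the dark-capped jar stands in its bore (53 mm wide, 28 mm deep, floor 8 mm above the origin) at the start. Origin: centre of its underside, 5 mm above the table; +y points left along the row. The four blocks stand 66 mm apart, in any order, in a 272 mm aluminium channel with lips 16 mm high.
- block_shaker: Fixed dark wooden block, 65 x 63 x 36 mm, of the old holder; the shaker stands in its bore (53 mm wide, 28 mm deep, floor 8 mm above the origin) at the start. Origin: centre of its underside, 5 mm above the table; +y points left along the row. The four blocks stand 66 mm apart, in any order, in a 272 mm aluminium channel with lips 16 mm high.
- new_rack: Light-wood rack, fixed, empty; 82 mm deep (x), 288 mm long (y). Origin: centre of its underside, on the table; -x faces roughly to the robot, +y left along the row. Four places, left to right at y = +0.099, +0.033, -0.033, -0.099, x = 0, each 62 mm wide (between slats) by 66 mm (between steel rails). Floor 15 mm above the origin; slats to 50, top rails to 55, end boards to 61 mm.
- pepper_mill: Bystander: dark wooden pepper mill, 170 mm tall, 58 mm wide, loose, standing at the right of the work. Origin: centre of its underside.

How it is judged:
By the outcome, as a careful person would: the job done as asked, in the order asked, and still so for the second after the job is handed in, with the robot touching nothing.
It also fails if it takes over 99 s, if anything falls off the work surface, if the arm or the gripper's body presses on something with over 40 N, if the wrist force passes 120 N, or if a joint passes its speed limit or range.

ROBOT

A 6-joint arm with a two-finger parallel gripper is mounted at the origin on the work surface; the furniture and walls round the work are solid. World frame = base frame: x ahead of the robot, y to its left, z up, the work surface at z = 0. Lengths are in m, angles in rad, forces in N, time in s.
With the tool pointing down it reaches from about 0.25 to 0.775 m from the base axis. Payload 4 kg.
Tool frame: the origin (TCP) lies between the finger pads; the fingertips stand 22 mm ahead of it and the grasp point (between the pads) lies 3 mm ahead of it (robot.finger_overhang is the distance from the TCP to the fingertips, in m); z points along the fingers, y is the line along which they close (so a half turn about z gives the same grasp; the last joint's range is limited). The gripper opens to 94 mm and grips with 3 to 60 N. Pads are 16 mm wide; open, the fingers measure 119 mm over their backs; the gripper's body (75 mm by 177 mm) begins 78 mm behind the grasp point.
Start: joints at [-1.343, 0.087, 1.371, -0, 1.684, -0.103], TCP at [0.179, -0.52, 0.228] pointing down, gripper open.
Joint ranges: [-3.1, 3.1], [-0.76, 2.03], [0.27, 2.55], [-1.08, 4.22], [0.17, 2.65], [-2.57, 2.57]. Speed limits (rad/s): [2.79, 2.79, 3.14, 3.14, 3.14, 3.14].

INTERFACE

Orientations are given as a unit quaternion [x, y, z, w].
In Python, from cell import robot, eyes gives the robot as it stands. The module is installed in compiled form; this text tells all that it offers.
- The arm moves only by the tool play_rows, never from a script. Its argument "motion" is a list that holds one entry, the list of rows, each a list of 4 numbers: the shift along the world's x, y, z in mm, then the turn about the world's z in degrees. In form: [[[tx, ty, tz, turn], ...]]. A call has 1 to 12 rows; each row shifts and turns the commanded pose from where the row before left it; what a row does not reach is not made up. A row lasts 1/10 s, in which the tool goes at most 50 mm and 8.59 degrees, less where a joint would pass 70% of its speed; a pose out of reach is approached as far as the arm can. A call with a gripper value outside its range is refused whole. "hand" is the finger opening in mm, from 0 to 94, set as the call begins (left out, the last holds). The fingers move at their own pace and stop on an object; the grip force is fixed at half the most. Time passes only in rows, so rows that do not move let the fingers close. It gives the time, the measured TCP pose, the force, the opening and the grip force at its end, in the units of the state.
- robot.observe(): the state, without advancing time (a new reading comes with each control period).
- eyes.grab_frame(name): name is "scene" or "top" or "wrist"; returns the picture (420x560x3 uint8, blue, green, red); there is no depth.
- eyes.camera_model(name): a dict with "K" (3x3 intrinsics, pixels), "R" (3x3) and "t" (3): a world point X has camera coordinates R X + t. Camera axes: x right, y down, z forward; pixel columns grow to the right and rows downward; lengths in m; the calibration is good to about 2 mm. The wrist camera is an equidistant fisheye: a pixel r from the principal point sees the ray r / f radians off the axis. A picture is of the moment at which its call begins: read the wrist's pose just before it. camera_model takes no time and is no camera call; for the wrist camera it gives the pose at the moment of the call.
- robot.job_done(): hands the job in; it is judged then, once.
The state is a dict: "clock": time; "joint_positions": joint angles; "qd": joint speeds; "joint_efforts": joint torques, N m; "tool_pos": TCP position; "tool_rot": TCP orientation; "force": force on the tool from outside, world axes, zero at the start; "torque": the same for the moment, N m; "width": finger opening in m; "grip_force": force on a finger pad.
Only numpy, scipy, OpenCV 4.12 (cv2) and the standard library are available. Lean on these libraries where they do the work, as an engineer would, in place of code of your own. Each camera call takes 0.05 s, during which the arm holds its last target. There are 200 camera calls.

## Working session

There is one attempt and no reset: what is moved stays moved. The work goes in short steps, Python scripts to look and compute and a tool call to move; the robot and the scene stay as the last step left them, time stands still between calls to the robot, and variables do not carry over. Pictures are saved under pics/ and viewed, at most 14 in all, crops included, and the job is handed in when it is done.

Besides the shell and the picture viewer there is one more tool, called after "Emit:" as a command line: name --argument value ..., lists and objects as JSON in quotes. play_rows: Moves the arm, as the interface text tells. Its arguments: {"type":"object","properties":{"motion":{"type":"array"},"hand":{"type":"number"}},"required":["motion"]}

```bash
mkdir -p pics
python3 - <<'E'
from cell import robot, eyes
import cv2,numpy as np
s=robot.observe();print(s)
for n in ("scene","top"):
    cv2.imwrite(f"pics/{n}0.png",eyes.grab_frame(n)); m=eyes.camera_model(n); print(n,m, -np.array(m["R"]).T@np.array(m["t"]))
E
```

```text
{'clock': 0.0, 'joint_positions': array([-1.34310239e+00,  8.79697986e-02,  1.37224989e+00, -9.41188451e-06,
        1.68359031e+00, -1.03103467e-01]), 'qd': array([-1.90766438e-04,  3.12186597e-06,  1.08864517e-03, -1.04170156e-03,
       -1.36999641e-03, -1.65097727e-04]), 'joint_efforts': array([-2.35083762e-04, -3.40183675e+01, -3.02428687e+01,  7.17665185e-02,
        3.31965520e-02, -1.86435614e-04]), 'tool_pos': array([ 0.17851622, -0.51969558,  0.22629825]), 'tool_rot': array([ 9.86352270e-01,  1.64644984e-01, -7.36879042e-05, -1.10623089e-03]), 'force': array([ 0.83815608, -0.19410555,  0.07831696]), 'torque': array([-0.02329815, -0.037233  , -0.03264421]), 'grip_force': 0.0, 'width': 0.09381891943675623}
scene {'K': array([[475.99158393,   0.        , 275.35270856],
       [  0.        , 475.99158393, 206.58223892],
       [  0.        ,   0.        ,   1.        ]]), 'R': array([[-0.87777639, -0.47853374,  0.02267293],
       [-0.2060672 ,  0.33441832, -0.91961987],
       [ 0.4324869 , -0.81189275, -0.39215461]]), 't': array([0.3341985 , 0.17788084, 1.35496614])} [-0.25599814  1.20052584  0.68736172]
top {'K': array([[439.71072075,   0.        , 273.87807896],
       [  0.        , 439.71072075, 204.530829  ],
       [  0.        ,   0.        ,   1.        ]]), 'R': array([[-0.00185707, -0.9999799 ,  0.0060621 ],
       [-0.99140495,  0.00104805, -0.13082483],
       [ 0.13081584, -0.00625294, -0.99138697]]), 't': array([-0.10009054,  0.42898705,  1.15043697])} [ 0.27461862 -0.09334451  1.19725714]
```

View pics/scene0.png

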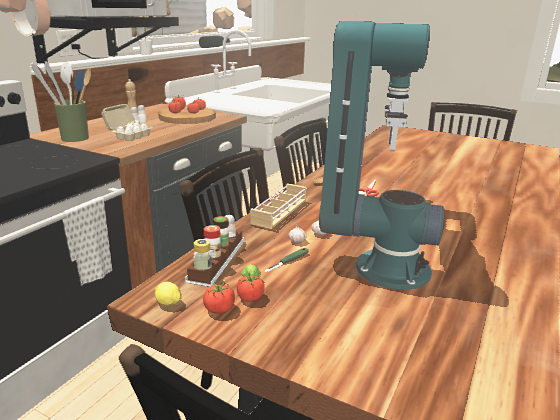

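View pics/top0.png

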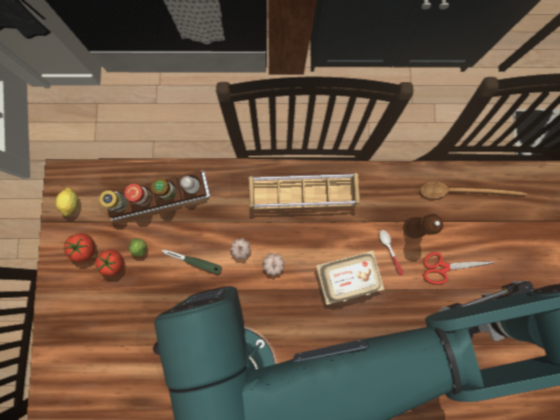

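The scene view shows, from +y down, yellow, red, dark-green and grey-dome. The top view has them at about (108,202), (135,192), (160,187) and (190,184), and the rack at (250–357, 175–212). The mill is at (425,225). I'll zoom in next.

```bash
cat > h.py <<'E'
import cv2,numpy as np
from cell import robot, eyes
def cast(n,uv,z):
    m=eyes.camera_model(n);R=np.array(m["R"]);t=np.array(m["t"]);C=-R.T@t
    d=R.T@np.linalg.inv(m["K"])@np.array([uv[0],uv[1],1.]); return C+d*(z-C[2])/d[2]
def proj(n,X):
    m=eyes.camera_model(n);p=np.array(m["K"])@(np.array(m["R"])@X+np.array(m["t"]));return p[:2]/p[2]
E
python3 - <<'E'
import cv2
i=cv2.imread("pics/top0.png")
cv2.imwrite("pics/tc.png",cv2.resize(i[165:225,90:220],None,fx=6,fy=6,interpolation=cv2.INTER_CUBIC))
cv2.imwrite("pics/tr.png",cv2.resize(i[165:225,240:370],None,fx=6,fy=6,interpolation=cv2.INTER_CUBIC))
j=cv2.imread("pics/scene0.png")
cv2.imwrite("pics/sc.png",cv2.resize(j[175:295,180:315],None,fx=5,fy=5,interpolation=cv2.INTER_CUBIC))
E
```

```text
(no output)
```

View pics/tc.png

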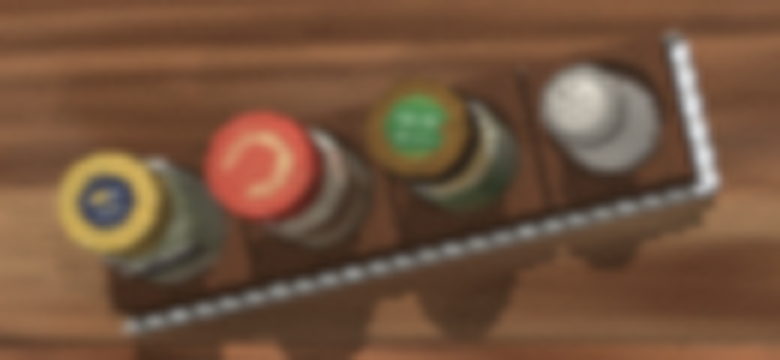

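View pics/tr.png

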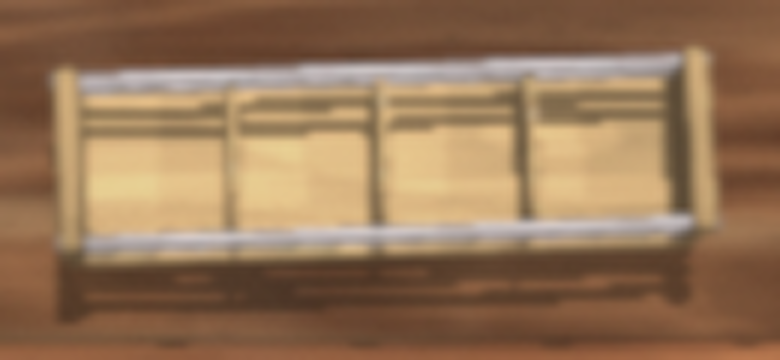

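View pics/sc.png

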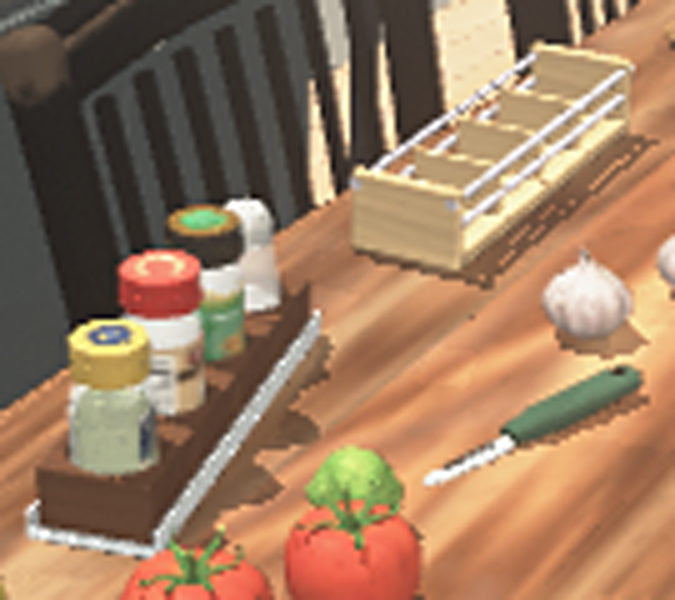

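The crops show the cap centres: yellow (108,202), red (262,165), dark (418,127), shaker dome (580,100). The rack's end-board corners are (53,72), (58,250), (709,48) and (716,226). Order left to right is yellow, red, dark, shaker. Next I'll turn these into positions.

Run:
```python
from h import *
f=lambda x,y,ox:((x+.5)/6-.5+ox,(y+.5)/6-.5+165)
i=cv2.imread("pics/top0.png");hsv=cv2.cvtColor(i,cv2.COLOR_BGR2HSV)
P=[]
for n,(x,y),z in [("y",(108,202),.109),("r",(262,165),.119),("d",(418,127),.118),("s",(580,100),.095)]:
    uv=f(x,y,90);p=cast("top",uv,z);P.append(p);print(n,p.round(4),"scene px",proj("scene",p).round(1), 'r',np.hypot(*p[:2]).round(3))
m=cv2.inRange(hsv[165:225,90:220],(0,140,120),(8,255,255))|cv2.inRange(hsv[165:225,90:220],(172,140,120),(180,255,255))
n,l,s,c=cv2.connectedComponentsWithStats(m);k=1+s[1:,4].argmax();print("redmask",s[k],cast("top",c[k]+[90,165],.119))
P=np.array(P);print(np.linalg.norm(np.diff(P[:,:2],axis=0),axis=1), np.degrees(np.arctan2(*(P[0]-P[3])[[0,1]])))
Q=np.array([cast("top",f(x,y,240),.061) for x,y in [(53,72),(58,250),(709,48),(716,226)]]);print(Q.round(4))
c=Q.mean(0);d=(Q[0]+Q[1]-Q[2]-Q[3])[:2];print("rack",c,np.linalg.norm(d)/2,np.degrees(np.arctan2(d[0],d[1])));u=d/np.linalg.norm(d)
for a in (.099,.033,-.033,-.099):
    q=c[:2]+a*u;print((q).round(4),np.hypot(*q).round(3))
for k in (-.144,.144):
  for b in (-.041,.041):
    X=np.r_[c[:2]+k*u+b*np.array([u[1],-u[0]]),.061]; print("corner scene",proj("scene",X).round(1), ((proj("scene",X)-[180,175])*5).round())
for p in P: print(((proj("scene",p)-[180,175])*5).round())
print("mill",cast("top",(431,224),.17))
```

```text
y [0.4345 0.3147 0.109 ] scene px [200.7 242.3] r 0.536
r [0.4484 0.2483 0.119 ] scene px [211.1 228.2] r 0.513
d [0.4644 0.1847 0.118 ] scene px [219.6 219. ] r 0.5
s [0.48   0.1225 0.095 ] scene px [227.4 217.4] r 0.495
redmask [ 34  18  19  19 222] [0.44918627 0.24995382 0.119     ]
[0.06791049 0.06554763 0.06418373] -13.329136280465812
[[ 0.4987 -0.0337  0.061 ]
 [ 0.4201 -0.0364  0.061 ]
 [ 0.5092 -0.3217  0.061 ]
 [ 0.4303 -0.3226  0.061 ]]
rack [ 0.46458609 -0.1785926   0.061     ] 0.2872667093969737 -2.0699222387915763
[ 0.461  -0.0797] 0.468
[ 0.4634 -0.1456] 0.486
[ 0.4658 -0.2116] 0.512
[ 0.4682 -0.2775] 0.544
corner scene [305.9 186.5] [630.  58.]
corner scene [286.1 182.7] [530.  39.]
corner scene [270.9 213.8] [455. 194.]
corner scene [248.8 208.9] [344. 169.]
[103. 336.]
[156. 266.]
[198. 220.]
[237. 212.]
mill [ 0.36366937 -0.46865438  0.17      ]
```

Emit:
play_rows --motion '[[[11.6,37.9,1,3.84],[11.6,37.9,1,3.84],[11.6,37.9,1,3.84],[11.6,37.9,1,3.84],[11.6,37.9,1,3.84],[11.6,37.9,1,3.84],[11.6,37.9,1,3.84],[11.6,37.9,1,3.84],[11.6,37.9,1,3.84],[11.6,37.9,1,3.84],[11.6,37.9,1,3.84],[11.6,37.9,1,3.84]]]' --hand 70

```text
clock: 1.3
tool_pos: [0.3177, -0.0638, 0.2393]
tool_rot: [0.843, 0.539, 0.0, 0.0]
force: [0.5, 0.1, -0.0]
width: 0.0698
grip_force: 0.0
```

Emit:
play_rows --motion '[[[11.6,37.9,0,3.84],[11.6,37.9,0,3.84],[11.6,37.9,0,3.84],[11.6,37.9,0,3.84],[11.6,37.9,0,3.84],[11.6,37.9,0,3.84],[11.6,37.9,0,3.84],[11.6,37.9,0,3.84],[11.6,37.9,0,3.84],[11.6,37.9,0,3.84],[0,0,0,0],[0,0,0,0]]]'

```text
clock: 2.5
tool_pos: [0.4334, 0.3137, 0.2383]
tool_rot: [0.619, 0.785, -0.001, -0.0]
force: [-0.5, -0.8, -0.4]
width: 0.0699
grip_force: 0.0
```

Run:
```python
from h import *
m=eyes.camera_model("wrist");cv2.imwrite("pics/w1.png",eyes.grab_frame("wrist"));cv2.imwrite("pics/top1.png",eyes.grab_frame("top"))
R=np.array(m["R"]);t=np.array(m["t"]);K=np.array(m["K"]);print(K,-R.T@t,R.round(2))
for n,X in dict(y=(.4345,.3147,.109),r=(.4484,.2483,.119),d=(.4644,.1847,.118),s=(.48,.1225,.1)).items():
    c=R@np.array(X)+t;th=np.arccos(c[2]/np.linalg.norm(c));print(n,(K[:2,2]+K[0,0]*th*c[:2]/np.hypot(*c[:2])).round(1))
```

```text
[[325.1922621    0.         278.35839518]
 [  0.         325.1922621  212.6951567 ]
 [  0.           0.           1.        ]] [0.41503129 0.3944658  0.39575805] [[ 0.97  0.23 -0.  ]
 [ 0.23 -0.93  0.28]
 [ 0.06 -0.28 -0.96]]
y [279.5 209.8]
r [277.3 280.6]
d [278.1 333.7]
s [278.7 365.4]
```

View pics/w1.png

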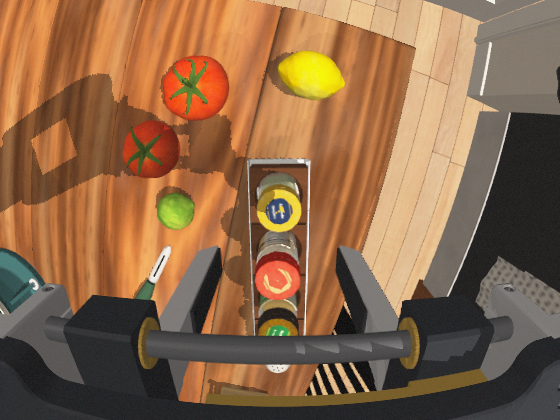

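The wrist view shows the yellow cap at (279,210) and red at (278,278), matching my predictions. The grasp axis straddles the row, so I'll go down on yellow.

Emit:
play_rows --motion '[[[0.5,0.5,-30,0],[0,0,-30,0],[0,0,-30,0],[0,0,-20,0],[0,0,-14,0],[0,0,-8,0],[0,0,-4,0],[0,0,0,0],[0,0,0,0]]]'

```text
clock: 3.5
tool_pos: [0.435, 0.3144, 0.1047]
tool_rot: [0.62, 0.785, 0.001, 0.0]
force: [0.4, -0.3, -0.3]
width: 0.07
grip_force: 0.0
```

Emit:
play_rows --motion '[[[0,0,0,0],[0,0,0,0],[0,0,0,0],[0,0,0,0],[0,0,0,0],[0,0,0,0],[0,0,0,0]]]' --hand 25

```text
clock: 4.2
tool_pos: [0.4343, 0.3142, 0.1037]
tool_rot: [0.62, 0.785, 0.0, 0.0]
force: [-0.5, 0.4, 1.3]
width: 0.0413
grip_force: 29.3
```

Emit:
play_rows --motion '[[[0,0,10,0],[0,0,25,0],[0,0,30,0],[0,0,30,0],[0,0,25,0],[0,0,12,0],[0,-15,0,0],[2,-30,0,-1],[2,-30,0,-1],[2,-30,0,-1],[2,-30,0,-1],[2,-30,0,-1]]]'

```text
clock: 5.4
tool_pos: [0.4431, 0.1468, 0.2332]
tool_rot: [0.654, 0.757, -0.002, -0.001]
force: [0.7, -0.8, -1.2]
width: 0.0407
grip_force: 29.3
```

Emit:
play_rows --motion '[[[2,-30,0,-1],[2,-30,0,-1],[2,-30,0,-1],[2,-30,0,-1],[2,-30,0,-1],[2,-30,0,-1],[2,-29,0,-0.4],[2,-20,0,0],[0,0,0,0],[0,0,0,0],[0,0,0,0]]]'

```text
clock: 6.5
tool_pos: [0.4597, -0.0793, 0.2346]
tool_rot: [0.694, 0.72, -0.0, -0.001]
force: [-0.0, 0.8, -1.2]
width: 0.041
grip_force: 29.3
```

Emit:
play_rows --motion '[[[1,0,-25,0],[0,0,-30,0],[0,0,-25,0],[0,0,-20,0],[0,0,-10,0],[0,0,-8,0],[0,0,-5,0],[0,0,-2,0],[0,0,0,0],[0,0,0,0],[0,0,0,0]]]'

```text
clock: 7.6
tool_pos: [0.4618, -0.0801, 0.1112]
tool_rot: [0.694, 0.72, 0.0, 0.001]
force: [0.2, -0.2, -1.1]
width: 0.0408
grip_force: 29.2
```

Emit:
play_rows --motion '[[[0,0,-1,0],[0,0,-1,0],[0,0,-1,0],[0,0,-1,0],[0,0,0,0],[0,0,0,0],[0,0,0,0]]]'

```text
clock: 8.3
tool_pos: [0.4614, -0.0799, 0.1065]
tool_rot: [0.694, 0.72, 0.0, 0.0]
force: [0.2, -0.4, -1.4]
width: 0.041
grip_force: 29.2
```

Run:
```python
from h import *
i=eyes.grab_frame("scene");j=eyes.grab_frame("top")
a=cv2.resize(i[150:250,220:340],(600,500),interpolation=cv2.INTER_CUBIC);cv2.imwrite("pics/s2.png",a);cv2.imwrite("pics/t2.png",j)
print(robot.observe()["force"],robot.observe()["tool_pos"])
```

```text
[-0.26110646  0.37859426 -1.76884033] [ 0.46138689 -0.07990944  0.10658243]
```

View pics/s2.png

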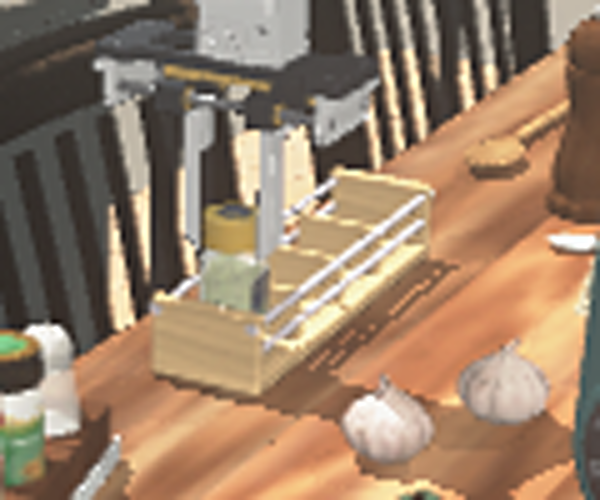

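The yellow jar sits upright inside the leftmost place, at about (235,260) in the crop. I'll lower it to contact.

Emit:
play_rows --motion '[[[0,0,-0.5,0],[0,0,0,0],[0,0,-0.5,0],[0,0,0,0],[0,0,0,0],[0,0,0,0]]]'

```text
clock: 9.0
tool_pos: [0.4614, -0.0799, 0.1057]
tool_rot: [0.694, 0.72, 0.0, 0.0]
force: [-0.7, -0.2, -0.5]
width: 0.0411
grip_force: 29.3
```

Emit:
play_rows --motion '[[[0,0,-0.5,0],[0,0,0,0],[0,0,-0.5,0],[0,0,0,0],[0,0,0,0],[0,0,0,0]]]'

```text
clock: 9.6
tool_pos: [0.4614, -0.08, 0.1056]
tool_rot: [0.694, 0.72, 0.0, 0.0]
force: [-1.9, -0.0, 6.2]
width: 0.0412
grip_force: 29.4
```

Emit:
play_rows --motion '[[[0,0,0,0],[0,0,0,0],[0,0,0,0],[0,0,0,0],[0,0,5,0],[0,0,20,0],[0,0,30,0],[0,0,30,0],[0,0,15,0],[0,20,0,0],[-1,30,0,1],[-1,35,0,1]]]' --hand 70

```text
clock: 10.8
tool_pos: [0.4595, 0.0054, 0.2051]
tool_rot: [0.682, 0.731, 0.0, 0.001]
force: [-0.1, 0.0, 0.2]
width: 0.07
grip_force: 0.0
```

Emit:
play_rows --motion '[[[-1.5,35,0,1.5],[-1.5,35,0,1.5],[-1.5,35,0,1.5],[-1.5,35,0,1.5],[-1.5,35,0,1.5],[-1.5,35,0,1.5],[-1.5,34.5,0,0.4],[0,0,0,0],[0,0,0,0],[0,0,0,0]]]'

```text
clock: 11.8
tool_pos: [0.449, 0.2488, 0.2046]
tool_rot: [0.62, 0.785, -0.0, 0.0]
force: [-0.0, 0.0, 0.1]
width: 0.0699
grip_force: 0.0
```

Emit:
play_rows --motion '[[[0,0,-25,0],[0,0,-30,0],[0,0,-20,0],[0,0,-11,0],[0,0,-5,0],[0,0,-3,0],[0,0,0,0],[0,0,0,0]]]'

```text
clock: 12.6
tool_pos: [0.4495, 0.2498, 0.1117]
tool_rot: [0.62, 0.785, 0.001, 0.001]
force: [0.2, 0.1, 0.8]
width: 0.0699
grip_force: 0.0
```

Emit:
play_rows --motion '[[[0,0,0,0],[0,0,0,0],[0,0,0,0],[0,0,0,0],[0,0,0,0],[0,0,0,0],[0,0,0,0]]]' --hand 25

```text
clock: 13.3
tool_pos: [0.4489, 0.2496, 0.1107]
tool_rot: [0.62, 0.785, 0.0, 0.0]
force: [-0.8, -0.3, 0.9]
width: 0.0441
grip_force: 30.0
```

Emit:
play_rows --motion '[[[0,0,10,0],[0,0,25,0],[0,0,30,0],[0,0,30,0],[0,0,23,0],[0,0,12,0],[0,-15,0,0],[1,-30,0,-1],[1,-30,0,-1],[1,-30,0,-1],[1,-30,0,-1],[1,-30,0,-1]]]'

```text
clock: 14.5
tool_pos: [0.4526, 0.0824, 0.2384]
tool_rot: [0.654, 0.757, -0.002, -0.001]
force: [0.3, 0.3, -1.7]
width: 0.0443
grip_force: 30.0
```

Emit:
play_rows --motion '[[[1,-30,0,-1],[1,-30,0,-1],[1,-30,0,-1],[1,-30,0,-1],[1,-30,0,-1],[1,-30,0,-1],[2,-30,0,-0.4],[1.5,-20,0,0],[0,0,0,0],[0,0,0,0],[0,0,0,0]]]'

```text
clock: 15.6
tool_pos: [0.4627, -0.1447, 0.2397]
tool_rot: [0.694, 0.72, -0.0, -0.001]
force: [0.0, -0.3, -1.1]
width: 0.044
grip_force: 30.0
```

Emit:
play_rows --motion '[[[0.5,0,-25,0],[0,0,-30,0],[0,0,-25,0],[0,0,-20,0],[0,0,-12,0],[0,0,-7,0],[0,0,-4,0],[0,0,-2,0],[0,0,-1,0],[0,0,0,0],[0,0,0,0],[0,0,0,0]]]'

```text
clock: 16.8
tool_pos: [0.4641, -0.1455, 0.1149]
tool_rot: [0.694, 0.72, 0.0, 0.0]
force: [-0.6, -0.1, -0.6]
width: 0.0439
grip_force: 30.0
```

Emit:
play_rows --motion '[[[0,0,-0.5,0],[0,0,0,0],[0,0,-0.5,0],[0,0,0,0],[0,0,-0.5,0],[0,0,0,0],[0,0,0,0],[0,0,0,0]]]'

```text
clock: 17.6
tool_pos: [0.4638, -0.1454, 0.113]
tool_rot: [0.694, 0.72, 0.0, 0.0]
force: [0.2, 0.0, -0.8]
width: 0.044
grip_force: 30.0
```

Emit:
play_rows --motion '[[[0,0,-0.5,0],[0,0,0,0],[0,0,-0.5,0],[0,0,0,0],[0,0,0,0],[0,0,0,0]]]'

```text
clock: 18.2
tool_pos: [0.464, -0.1456, 0.1126]
tool_rot: [0.694, 0.72, 0.0, 0.0]
force: [-1.7, -0.2, 4.4]
width: 0.0441
grip_force: 30.0
```

Emit:
play_rows --motion '[[[0,0,0,0],[0,0,0,0],[0,0,0,0],[0,0,0,0],[0,0,5,0],[0,0,20,0],[0,0,30,0],[0,0,30,0],[0,0,10,0],[0,20,0,0],[0,30,0,1],[0,35,0,1]]]' --hand 70

```text
clock: 19.4
tool_pos: [0.4635, -0.0601, 0.2062]
tool_rot: [0.682, 0.731, -0.0, -0.0]
force: [-0.6, 0.0, 0.3]
width: 0.07
grip_force: 0.0
```

Emit:
play_rows --motion '[[[0,35,0,1.5],[0,35,0,1.5],[0,35,0,1.5],[0,35,0,1.5],[0,35,0,1.5],[0,35,0,1.5],[0,36,0,0.4],[0,0,0,0],[0,0,0,0],[0,0,0,0]]]'

```text
clock: 20.4
tool_pos: [0.4637, 0.1847, 0.2065]
tool_rot: [0.62, 0.785, -0.001, -0.0]
force: [-0.3, -0.1, 1.1]
width: 0.0696
grip_force: 0.0
```

Emit:
play_rows --motion '[[[0,0,-25,0],[0,0,-30,0],[0,0,-20,0],[0,0,-13,0],[0,0,-5,0],[0,0,-3,0],[0,0,-1,0],[0,0,0,0],[0,0,0,0]]]'

```text
clock: 21.3
tool_pos: [0.4644, 0.1858, 0.111]
tool_rot: [0.62, 0.785, 0.001, 0.001]
force: [0.1, -0.3, -0.7]
width: 0.07
grip_force: 0.0
```

Emit:
play_rows --motion '[[[0,0,0,0],[0,0,0,0],[0,0,0,0],[0,0,0,0],[0,0,0,0],[0,0,0,0],[0,0,0,0]]]' --hand 25

```text
clock: 22.0
tool_pos: [0.4638, 0.1856, 0.11]
tool_rot: [0.62, 0.785, 0.0, 0.0]
force: [-0.4, 0.5, 0.1]
width: 0.0434
grip_force: 30.0
```

Emit:
play_rows --motion '[[[0,0,10,0],[0,0,25,0],[0,0,30,0],[0,0,30,0],[0,0,23,0],[0,0,12,0],[0,-15,0,0],[0,-30,0,-1],[0,-30,0,-1],[0,-30,0,-1],[0,-30,0,-1],[0,-30,0,-1]]]'

```text
clock: 23.2
tool_pos: [0.4625, 0.0185, 0.2379]
tool_rot: [0.654, 0.757, -0.001, -0.001]
force: [-0.7, 0.1, -1.4]
width: 0.0436
grip_force: 30.0
```

Emit:
play_rows --motion '[[[0,-30,0,-1],[0,-30,0,-1],[0,-30,0,-1],[0,-30,0,-1],[0,-30,0,-1],[0,-30,0,-1],[1,-30,0,-0.4],[1,-22,0,0],[0,0,0,0],[0,0,0,0],[0,0,0,0]]]'

```text
clock: 24.3
tool_pos: [0.4653, -0.2106, 0.2392]
tool_rot: [0.694, 0.72, 0.0, -0.001]
force: [0.2, 0.1, -0.5]
width: 0.0434
grip_force: 30.0
```

Emit:
play_rows --motion '[[[0,0,-25,0],[0,0,-30,0],[0,0,-25,0],[0,0,-20,0],[0,0,-12,0],[0,0,-7,0],[0,0,-4,0],[0,0,-2,0],[0,0,-1,0],[0,0,0,0],[0,0,0,0],[0,0,0,0]]]'

```text
clock: 25.5
tool_pos: [0.466, -0.2116, 0.1144]
tool_rot: [0.694, 0.72, 0.0, 0.0]
force: [0.8, -0.7, -1.4]
width: 0.0435
grip_force: 30.0
```

Emit:
play_rows --motion '[[[0,0,-0.5,0],[0,0,0,0],[0,0,-0.5,0],[0,0,0,0],[0,0,-0.5,0],[0,0,0,0],[0,0,0,0],[0,0,0,0]]]'

```text
clock: 26.3
tool_pos: [0.4659, -0.2114, 0.1125]
tool_rot: [0.694, 0.72, 0.0, 0.0]
force: [0.2, 0.7, -0.9]
width: 0.0434
grip_force: 30.0
```

Emit:
play_rows --motion '[[[0,0,-0.5,0],[0,0,0,0],[0,0,-0.5,0],[0,0,0,0],[0,0,0,0],[0,0,0,0]]]'

```text
clock: 26.9
tool_pos: [0.4659, -0.2115, 0.1121]
tool_rot: [0.694, 0.72, -0.0, 0.0]
force: [-0.5, 0.5, 3.7]
width: 0.0435
grip_force: 30.0
```

Emit:
play_rows --motion '[[[0,0,0,0],[0,0,0,0],[0,0,0,0],[0,0,0,0],[0,0,5,0],[0,0,20,0],[0,0,30,0],[0,0,30,0],[0,0,10,0],[0,20,0,0],[1,30,0,1],[1,35,0,1]]]' --hand 70

```text
clock: 28.1
tool_pos: [0.4675, -0.126, 0.2057]
tool_rot: [0.682, 0.731, -0.0, -0.0]
force: [-0.2, -1.2, 0.7]
width: 0.0699
grip_force: 0.0
```

Emit:
play_rows --motion '[[[2,35,0,1.5],[2,35,0,1.5],[2,35,0,1.5],[2,35,0,1.5],[1,35,0,1.5],[1,35,0,1.5],[1.5,38.5,0,0.4],[0,0,0,0],[0,0,0,0],[0,0,0,0]]]'

```text
clock: 29.1
tool_pos: [0.4792, 0.1212, 0.206]
tool_rot: [0.62, 0.785, -0.001, -0.0]
force: [0.4, -1.3, -0.0]
width: 0.0703
grip_force: 0.0
```

Run:
```python
from h import *
i=eyes.grab_frame("scene");w=eyes.grab_frame("wrist")
a=cv2.resize(i[170:260,190:290],(600,540),interpolation=cv2.INTER_CUBIC);cv2.imwrite("pics/s3.png",a);cv2.imwrite("pics/w3.png",w)
print(robot.observe()["tool_pos"])
```

```text
[0.47937155 0.12089497 0.20629159]
```

View pics/s3.png

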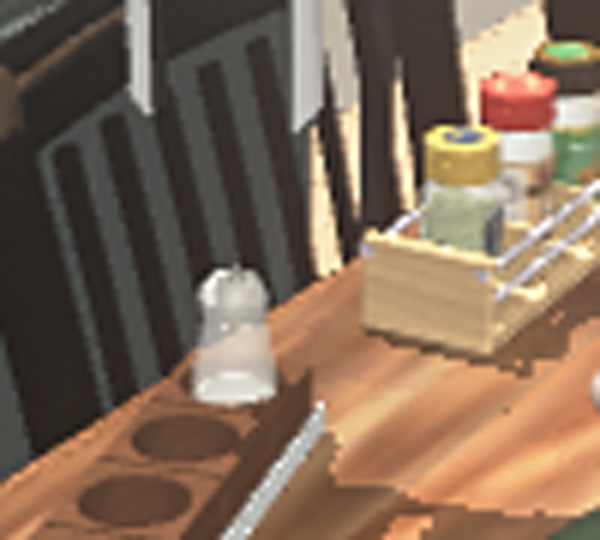

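View pics/w3.png

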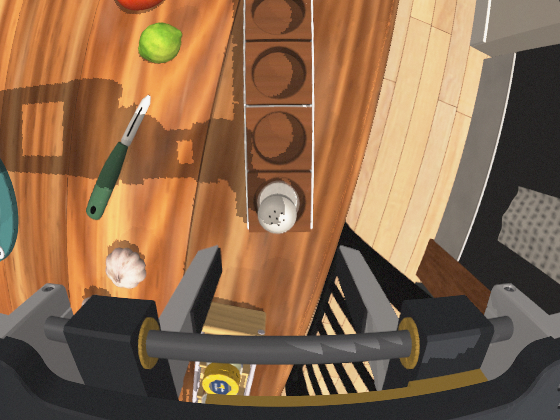

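The scene crop shows the shaker flaring from a narrow neck to a wide base, so I should grip the dome. In the rack, yellow, red and dark stand upright. In the wrist view the dome centre is at about (278,212), so I'll check its offset.

Run:
```python
from h import *
m=eyes.camera_model("wrist");R=np.array(m["R"]);t=np.array(m["t"]);K=np.array(m["K"]);C=-R.T@t
def wc(uv,z):
    d=np.array(uv)-K[:2,2];r=np.hypot(*d);th=r/K[0,0];v=R.T@np.r_[np.sin(th)*d/r,np.cos(th)];return (C+v*(z-C[2])/v[2]).round(4)
print(wc((278,212),.088),wc((278,212),.095))
for uv in [(278,138),(278,73)]: print("bore",wc(uv,.041))
print("top view check",robot.observe()["tool_pos"])
```

```text
[0.4791 0.1229 0.088 ] [0.4786 0.1249 0.095 ]
bore [0.4646 0.1834 0.041 ]
bore [0.4496 0.2465 0.041 ]
top view check [0.47937155 0.12089497 0.20629159]
```

Emit:
play_rows --motion '[[[0,1,-25,0],[0,0,-30,0],[0,0,-20,0],[0,0,-15,0],[0,0,-9,0],[0,0,-5,0],[0,0,-3,0],[0,0,0,0],[0,0,0,0]]]'

```text
clock: 30.1
tool_pos: [0.4799, 0.1231, 0.1004]
tool_rot: [0.62, 0.785, 0.001, 0.001]
force: [-0.3, -0.1, -0.1]
width: 0.0697
grip_force: 0.0
```

Emit:
play_rows --motion '[[[0,0,0,0],[0,0,0,0],[0,0,0,0],[0,0,0,0],[0,0,0,0],[0,0,0,0],[0,0,0,0],[0,0,0,0]]]' --hand 20

```text
clock: 30.9
tool_pos: [0.4793, 0.1231, 0.0995]
tool_rot: [0.62, 0.785, -0.0, -0.0]
force: [-1.1, 0.3, 0.5]
width: 0.0331
grip_force: 30.0
```

Emit:
play_rows --motion '[[[0,0,5,0],[0,0,10,0],[0,0,10,0],[0,0,0,0],[0,0,0,0],[0,0,0,0]]]'

```text
clock: 31.5
tool_pos: [0.4792, 0.1231, 0.1243]
tool_rot: [0.62, 0.785, -0.0, -0.0]
force: [0.0, 0.4, -1.3]
width: 0.0325
grip_force: 30.0
```

Run:
```python
from h import *
i=eyes.grab_frame("scene")
a=cv2.resize(i[170:260,190:290],(600,540),interpolation=cv2.INTER_CUBIC);cv2.imwrite("pics/s4.png",a)
```

```text
(no output)
```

View pics/s4.png

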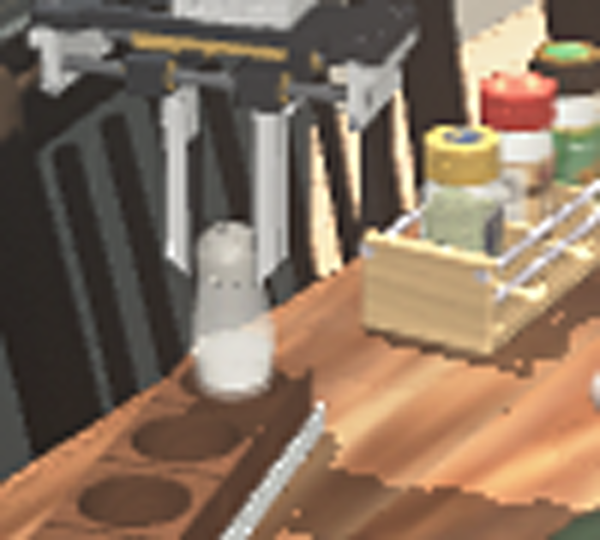

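The shaker hangs upright between the fingers, at about (232,310). I'll carry it over.

Emit:
play_rows --motion '[[[0,0,15,0],[0,0,30,0],[0,0,30,0],[0,0,25,0],[0,0,10,0],[0,-15,0,0],[0,-30,0,-1],[-1,-30,0,-1],[-1,-30,0,-1],[-1,-30,0,-1],[-1,-30,0,-1],[-1,-30,0,-1]]]'

```text
clock: 32.75
tool_pos: [0.4736, -0.0729, 0.233]
tool_rot: [0.66, 0.751, -0.0, -0.001]
force: [1.0, -0.1, -1.4]
width: 0.0322
grip_force: 30.0
```

Emit:
play_rows --motion '[[[-1,-30,0,-1],[-1,-30,0,-1],[-1,-30,0,-1],[-1,-30,0,-1],[-1,-30,0,-1],[-1,-30,0,-0.4],[0,-25,0,0],[0,0,0,0],[0,0,0,0],[0,0,0,0]]]'

```text
clock: 33.75
tool_pos: [0.4683, -0.2758, 0.2338]
tool_rot: [0.694, 0.72, 0.0, -0.001]
force: [0.2, 0.5, -1.6]
width: 0.0328
grip_force: 30.0
```

Emit:
play_rows --motion '[[[0,-0.5,-25,0],[0,0,-30,0],[0,0,-25,0],[0,0,-20,0],[0,0,-12,0],[0,0,-7,0],[0,0,-5,0],[0,0,-3,0],[0,0,-2,0],[0,0,0,0],[0,0,0,0],[0,0,0,0]]]'

```text
clock: 34.95
tool_pos: [0.4685, -0.2776, 0.106]
tool_rot: [0.694, 0.72, 0.0, 0.0]
force: [-0.7, -0.1, -1.1]
width: 0.0327
grip_force: 30.0
```

Emit:
play_rows --motion '[[[0,0,-1,0],[0,0,-1,0],[0,0,-1,0],[0,0,-0.5,0],[0,0,0,0],[0,0,-0.5,0],[0,0,0,0],[0,0,0,0],[0,0,0,0]]]'

```text
clock: 35.85
tool_pos: [0.4684, -0.2774, 0.1016]
tool_rot: [0.694, 0.72, 0.0, 0.0]
force: [0.1, -0.2, -0.7]
width: 0.0329
grip_force: 30.0
```

Emit:
play_rows --motion '[[[0,0,-0.5,0],[0,0,0,0],[0,0,-0.5,0],[0,0,0,0],[0,0,0,0],[0,0,0,0]]]'

```text
clock: 36.45
tool_pos: [0.4685, -0.2777, 0.1015]
tool_rot: [0.694, 0.72, -0.0, 0.001]
force: [-1.6, 0.1, 5.6]
width: 0.0326
grip_force: 30.0
```

Contact. Next I'll open, lift and retreat clear, then check.

Emit:
play_rows --motion '[[[0,0,0,0],[0,0,0,0],[0,0,0,0],[0,0,0,0],[0,0,5,0],[0,0,20,0],[0,0,30,0],[0,0,40,0],[0,0,40,0],[-20,20,20,0],[-20,20,20,0],[-20,20,0,0]]]' --hand 70

```text
clock: 37.65
tool_pos: [0.4088, -0.2176, 0.2796]
tool_rot: [0.695, 0.719, 0.001, 0.004]
force: [0.3, 0.7, 0.2]
width: 0.0701
grip_force: 0.0
```

Emit:
play_rows --motion '[[[-20,30,0,0],[-20,30,0,0],[-20,30,0,0],[-10,20,0,0],[0,0,0,0],[0,0,0,0]]]'

```text
clock: 38.25
tool_pos: [0.3385, -0.1075, 0.276]
tool_rot: [0.694, 0.72, 0.0, 0.001]
force: [-0.4, -0.0, 0.2]
width: 0.0701
grip_force: 0.0
```

Run:
```python
from h import *
i=eyes.grab_frame("scene");j=eyes.grab_frame("top")
a=cv2.resize(i[130:250,220:380],(640,480),interpolation=cv2.INTER_CUBIC);b=cv2.resize(j[160:240,240:450],(640,244),interpolation=cv2.INTER_CUBIC)
cv2.imwrite("pics/s5.png",cv2.resize(np.vstack([a,b]),None,fx=.82,fy=.82))
```

```text
(no output)
```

View pics/s5.png

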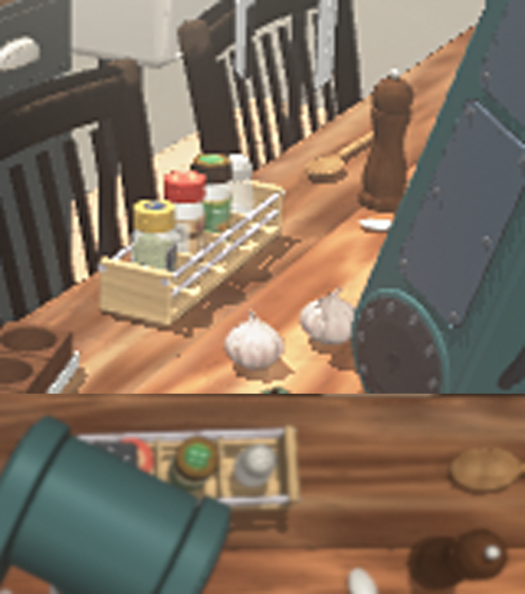

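All four stand upright in the rack in the order yellow, red, dark, shaker. The mill is still standing, the gripper is clear, and I'm handing it in.

```bash
python3 -c "
from cell import robot
print(robot.job_done())"
```

```text
the job is handed in; nothing more can be done
None
```

The three jars and the shaker now stand upright on the new rack's floor in their old left-to-right order (yellow, red, dark, shaker), the pepper mill was not touched, and the job was handed in at about 38 s.

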